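# Trim the photometer's zero with the plastic tuning tool

### The job

Take the green plastic tuning tool out of its stand, feel its blade into the slot of the sunken adjusting screw in the photometer's blue-ringed hole, and turn the screw clockwise until the black needle lies on the red mark. Work gently: the screw is sprung and its plastic seat cracks if it is pushed hard to its stop. Then put the tool back, fully seated upright in its stand, and leave the other things on the worktop alone.

Things in the scene. Friction and masses are not known exactly. Their poses are not given: they have to be found in the camera images.
- tool: Plastic tuning tool, 115 mm long, 35 g, upright in the stand. Origin at its flat blade's tip, z up. Blade 10 mm wide along x, 2.2 mm thick along y, 6 mm long; then a white round nose, diameter 11.4 mm, to z = 48; a green flange, diameter 27 mm, z = 48 to 52; a square green handle 14 x 14 mm, flats facing x and y, to z = 115. A white line on its top shows the blade's direction.
- tool_grip (a point): Place to grip the tool: on its axis, in the handle, 88 mm above the blade tip.
- stand: Fixed grey block 58 x 58 x 55 mm (rubber foot 66 mm square) that holds the tool. Origin under its centre, z up.
- stand_hole (a point): Centre of the mouth of the stand's round hole (diameter 16 mm, 51 mm deep) on the stand's top, 55 mm above the worktop. The seated tool hangs by its flange on this top; its blade tip is then 7 mm above the worktop.
- photometer: Fixed grey bench photometer, 130 mm (x) x 180 mm (y) x 45 mm high, origin under its centre, z up. On its flat top: a dial of radius 36 mm on the -y side, a black cuvette cap 34 mm across and 14 mm high at x = 35, y = 55 mm, and the blue-ringed access hole at x = -22, y = 50 mm. The tool breaks it by pressing on it or its screw with over 14 N, turning forces included; 3 to 4 N down is plenty.
- hole (a point): Centre of the mouth of the access hole on the photometer's top, 45 mm above the worktop; axes as the photometer's. The hole goes straight down, diameter 14 mm, mouth bevelled by 3 mm. The sunken adjusting screw lies in it. In the screw's slot the blade has about 0.15 rad of play to either side; a tool lifted while it still presses against the slot can drag the needle on.
- screw_mid (a point): Middle of where the screw's top may lie: 15.5 mm below the hole's mouth, on its axis. The true top lies up to 7 mm higher or lower (unmeasured). Brass screw with a straight slot 4 mm wide, 4.5 mm deep, open at both ends. The slot's direction is unmeasured and does not follow from the needle: at the start it is within 0.75 rad of the photometer's x axis, to either side.
- needle (a joint): Angle of the black needle (rad): 0 along the photometer's +x, growing clockwise seen from above, one to one with the screw as that turns clockwise. The screw turns against 0.014 N m of friction and stays where left; a blade rubbing on its top with a few N does not turn it. The screw is sprung downwards: it gives from 1 N on, 0.4 mm per N, to a hard stop at 3 mm.
- mark (a joint): Angle of the red mark on the dial, counted as the needle's; it stays where it is. The needle always starts at least 0.4 rad counter-clockwise of it.
- needle_tip (a point): Point on the needle 27 mm from the dial's centre; x points out along the needle.
- mark_tip (a point): Point on the red mark 27 mm from the dial's centre; x points radially out along the mark.
- petri_dish: Bystander: lidded petri dish, diameter 60 mm, 14 mm high. Leave alone.
- specimen_cup: Bystander: specimen cup with red lid, diameter 62 mm, 72 mm high. Leave alone.
There are look-alikes about, which are no part of the job. Of the things shaped like the tool, the green one is meant.

How it is judged:
By the outcome, as a careful person would: the job done as asked, in the order asked, and still so for the second after the job is handed in, with the robot touching nothing.
It also fails if it takes over 61 s, if anything falls off the work surface, if the arm or the gripper's body presses on something with over 40 N, if the wrist force passes 120 N, or if a joint passes its speed limit or range.

### The arm

A 7-joint arm with a two-finger parallel gripper is mounted at the origin on a cart in front of the work surface, level with it; the furniture and walls round the work are solid. World frame = base frame: x ahead of the robot, y to its left, z up, the work surface at z = 0. Lengths are in mm, angles in rad, forces in N, time in s.
With the tool pointing down it reaches from about 400 to 875 mm from the base axis. Payload 4.4 kg.
Tool frame: the origin (TCP) lies at the very end of the fingers, on their centre line; the grasp point (between the pads) lies ctrl.grip_depth behind it (ctrl.grip_depth is the distance from the TCP to the grasp point, in mm); y points along the fingers, x is the direction in which the jaws open and shut, and the axes are right-handed (so a half turn about y gives the same grasp; the last joint's range is limited). The gripper opens to 85 mm and grips with 20 to 120 N. Pads are 22 mm wide; open, the fingers measure 114 mm over their backs; the gripper's body (76 mm by 85 mm) begins 54 mm behind the grasp point. The pads swing forward as they close: fully open they stand 13 mm farther back than shut.
Start: joints at [-1.177, 0.628, 0.038, 1.517, -0.027, 0.996, -0.02], TCP at [288.429, 582.517, 231.313] pointing down, gripper open.
Joint ranges: [-3.06, 3.06], [-0.37, 2.12], [-1.25, 1.32], [0.18, 2.47], [-1.1, 4.24], [0.23, 1.98], [-2.94, 2.94]. Speed limits (rad/s): [2.57, 2.57, 3.14, 3.14, 3.14, 3.14, 3.14].

### API

Orientations are given as [roll, pitch, yaw] about the fixed x, y, z axes, in that order (R = Rz(yaw) Ry(pitch) Rx(roll)).
In Python, from cell import ctrl gives the robot as it stands.
- The arm moves only by the tool apply_moves, never from a script. Its argument "motion" is a list of rows, each a list of 5 numbers: the shift along the tool's x, y, z in cm, then the turn about the tool's y in rad, then the finger opening in cm, from 0 to 8.54. In form: [[tx, ty, tz, roll, hand], ...]. A call has 1 to 20 rows; each row is the pose to reach, as a shift and turn from the pose commanded when the call began, along the tool's axes at that moment; what a row does not reach only later rows make up. A row lasts 1/8 s, in which the tool goes at most 62.5 mm and 10.7 degrees, less where a joint would pass 70% of its speed; a pose out of reach is approached as far as the arm can. A call with a gripper value outside its range is refused whole. The fingers move at their own pace and stop on an object; the grip force is fixed at half the most. Time passes only in rows, so rows that repeat a pose let the fingers close. It gives the time, the measured TCP pose, the force and the opening at its end, in the units of the state.
- ctrl.read_state(): the state, without advancing time (a new reading comes with each control period).
- ctrl.get_image(name): name is "side" or "top"; returns a dict with "image" (480x640x3 uint8, red, green, blue), "vfov" (degrees; the focal length in pixels is half the picture's height over the tangent of half this angle, whatever the lens; pixels are square), "cx", "cy" (the principal point, pixels), "extrinsics" (4x4, takes a point from world to camera coordinates). Camera axes: x right, y up, looking along -z (the intrinsics and any distortion apply to the point x, -y, -z); pixel columns grow to the right and rows downward; lengths in mm; the calibration is good to about 2 mm. A picture is of the moment at which its call begins. There is no depth.
- ctrl.finish_job(): hands the job in, once; it reports no verdict.
Trained networks look in a picture, given as the dict that the camera call returned (one of the last four; its "shot" number tells which), for a name from the list of things; names that differ only in an ending like _2 or _b are one class to them, and where a whole thing is asked for, a point or a joint stands for the part that bears it (a point fixed in the world has none). Each returns a list of dicts, best first, with "confidence" (0 to 1); they miss things now and then, are a little off and sometimes report something else, mostly with a low value. They report only what shows in the picture. A call takes as long as a camera call. They do not tell look-alikes from the thing itself.
- ctrl.search_frame(picture, query): "location" ([x, y, z] in mm, in world coordinates, good to about 4 mm: the middle of the surface that is visible of it).
- ctrl.mark_of(picture, query): "location" ([x, y, z] in mm, in world coordinates, good to about 4 mm: a listed point, or the origin of a listed thing).
The state is a dict: "clock": time; "qpos": joint angles; "qd": joint speeds; "tau": joint torques, N m; "eef_pos": TCP position; "tool_rot": TCP orientation; "force": force on the tool from outside, world axes, zero at the start; "torque": the same for the moment, N m; "width": finger opening in mm.
Only numpy, scipy, OpenCV 4.12 (cv2) and the standard library are available. Lean on these libraries where they do the work, as an engineer would, in place of code of your own. Each camera call takes 0.05 s, during which the arm holds its last target.

## Working session

There is one attempt and no reset: what is moved stays moved. The work goes in short steps, Python scripts to look and compute and a tool call to move; the robot and the scene stay as the last step left them, time stands still between calls to the robot, and variables do not carry over. Pictures are saved under pics/ and viewed, and the job is handed in when it is done.

Besides the shell and the picture viewer there is one more tool, called after ">>>" as name(argument=value, ...) on one line, values as JSON. apply_moves: Moves the arm, as the interface text tells. Its arguments: {"type":"object","properties":{"motion":{"type":"array","items":{"type":"array","items":{"type":"number"}}}},"required":["motion"]}

```bash
ls; mkdir -p pics; cat > h.py <<'E'
import numpy as np, cv2
from cell import ctrl
def snap(name,fn=None):
    p=ctrl.get_image(name)
    if fn: cv2.imwrite('pics/'+fn,p['image'][:,:,::-1])
    return p
def cam(p):
    f=p['image'].shape[0]/2/np.tan(np.radians(p['vfov'])/2)
    return f,p['cx'],p['cy'],np.array(p['extrinsics'])
def proj(p,X):
    f,cx,cy,E=cam(p); c=E[:3,:3]@np.array(X,float)+E[:3,3]
    return np.array([cx+f*c[0]/-c[2], cy-f*c[1]/-c[2]])
def ray(p,u,v,z):
    f,cx,cy,E=cam(p); d=np.array([(u-cx)/f,-(v-cy)/f,-1.]); R=E[:3,:3]
    o=-R.T@E[:3,3]; d=R.T@d; return o+d*(z-o[2])/d[2]
E
python3 - <<'E'
from h import *
np.set_printoptions(precision=4,suppress=True)
s=ctrl.read_state();print(s, ctrl.grip_depth)
for n in('top','side'):
    p=snap(n,n+'1.png'); print(n,[ (k,v) for k,v in p.items() if k!='image'])
    for q in ['tool','tool_grip','stand','stand_hole','photometer','hole','needle_tip','mark_tip','petri_dish','specimen_cup']:
        try: print(q,[(np.round(r['location'],1),round(r['confidence'],2),proj(p,r['location']).round()) for r in ctrl.mark_of(p,q)[:3]])
        except Exception as e: print(q,e)
print(ctrl.read_state()['clock'])
E
```

```text
pics
{'clock': 0.0, 'qpos': array([-1.1768,  0.6293,  0.0384,  1.5184, -0.027 ,  0.9964, -0.02  ]), 'qd': array([ 0.0005,  0.0003,  0.0013, -0.0016, -0.0009, -0.0005, -0.0002]), 'tau': array([  0.0016, -56.3403,   1.2265, -19.3446,   0.0109,   0.0104,
        -0.    ]), 'eef_pos': array([288.1194, 581.9305, 230.3943]), 'tool_rot': array([-1.5708,  0.002 ,  1.111 ]), 'force': array([-0.7835, -0.0446,  0.0373]), 'torque': array([ 0.0294,  0.012 , -0.0552]), 'width': 85.3419757485174} 18.700000000000003
top [('vfov', 49.80525273045397), ('cx', 328.8302157362966), ('cy', 232.66076627772856), ('extrinsics', array([[   0.0028,   -1.    ,   -0.0039,  374.7194],
       [   0.9929,    0.0023,    0.1186, -514.7536],
       [  -0.1186,   -0.0042,    0.9929, -860.9917],
       [   0.    ,    0.    ,    0.    ,    1.    ]])), ('shot', 1)]
tool [(array([350. , 314.9,  -0.4]), 0.64, array([364., 328.])), (array([389.9, 225.8,   6.4]), 0.59, array([415., 305.]))]
tool_grip [(array([386.3, 222.8,  95.5]), 0.66, array([426., 309.])), (array([348.4, 314.3,  88.2]), 0.66, array([367., 333.]))]
stand [(a
[... 1073 characters left out ...]
252.])), (array([535.9, 375.8,  31. ]), 0.4, array([290., 280.]))]
tool_grip [(array([388.2, 224.9,  97.2]), 0.57, array([404., 206.])), (array([347. , 317. ,  88.6]), 0.54, array([420., 250.]))]
stand [(array([387.2, 224.9,  -0.3]), 0.93, array([400., 251.]))]
stand_hole [(array([387.2, 232. ,  58.5]), 0.8, array([402., 227.]))]
photometer [(array([561.3, 324.1,   2.4]), 0.67, array([286., 269.])), (array([536.4, 373.4,  43.9]), 0.24, array([290., 272.]))]
hole [(array([534.1, 374.5,  44.4]), 0.79, array([291., 273.]))]
needle_tip [(array([591.4, 305. ,  48.4]), 0.57, array([272., 237.]))]
mark_tip []
petri_dish [(array([411.1, 424.2,  -1.8]), 0.72, array([360., 333.]))]
specimen_cup []
1.1
```

View pics/top1.png

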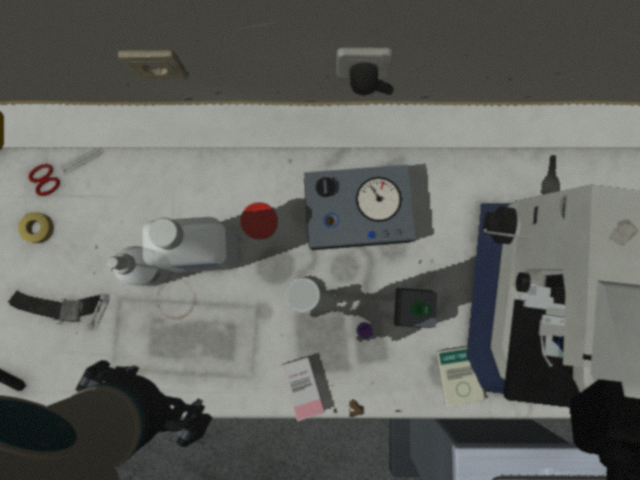

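View pics/side1.png

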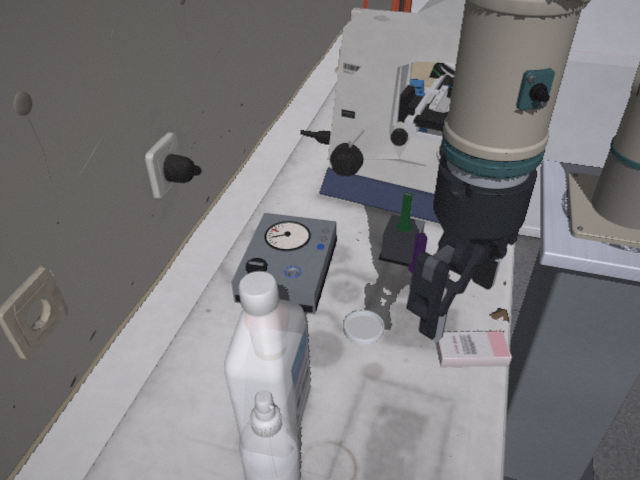

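```bash
python3 - <<'E'
import cv2
a=cv2.imread('pics/top1.png'); b=cv2.imread('pics/side1.png')
cv2.imwrite('pics/t1c.png',cv2.resize(a[140:290,290:470],None,fx=4.4,fy=4,interpolation=3)[:600,:800])
cv2.imwrite('pics/t1d.png',cv2.resize(a[260:380,330:480],None,fx=5,fy=5,interpolation=3))
cv2.imwrite('pics/s1c.png',cv2.resize(b[160:310,230:430],None,fx=4,fy=4,interpolation=3))
E
```

```text
(no output)
```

View pics/t1c.png

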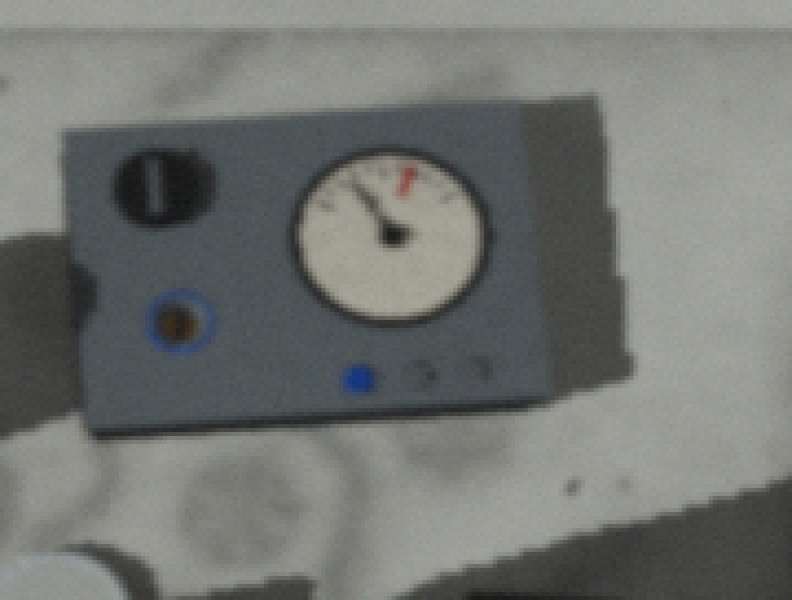

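View pics/t1d.png

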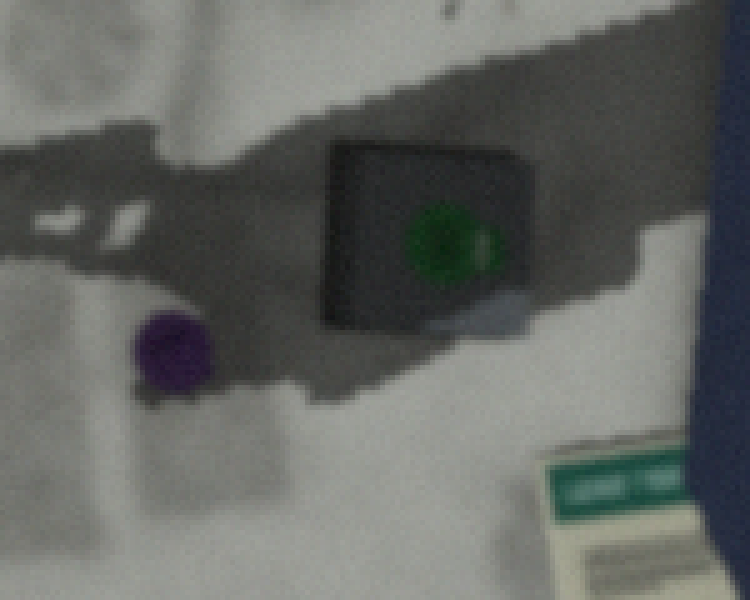

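View pics/s1c.png

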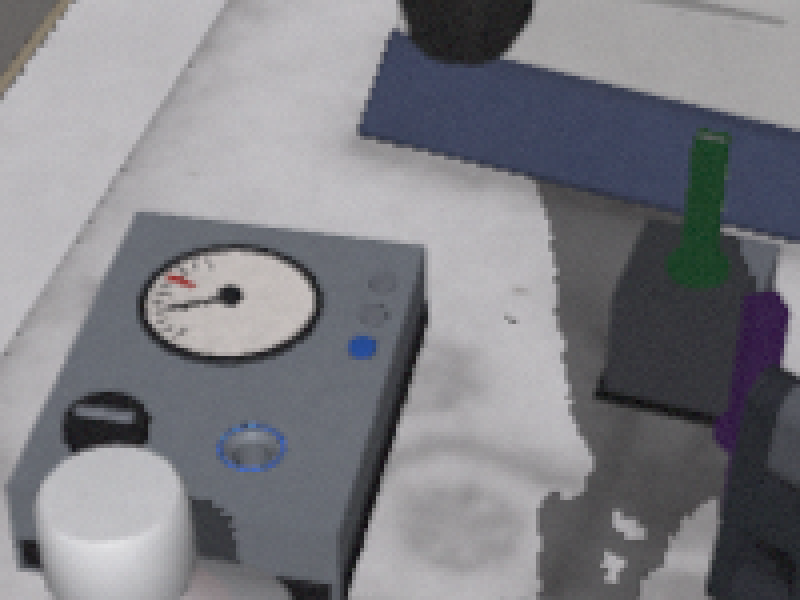

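```bash
cat > fit.py <<'E'
from h import *
from scipy.optimize import least_squares
np.set_printoptions(precision=3,suppress=True)
t=snap('top'); s=snap('side')
P={'pxpy':(65,90,45),'pxmy':(65,-90,45),'mxmy':(-65,-90,45),'mxpy':(-65,90,45),'hole':(-22,50,45),'cap':(35,55,59)}
T={'pxpy':(304.8,172.5),'pxmy':(409.3,165),'mxmy':(415,241),'mxpy':(310,247.5),'hole':(330.9,220.8),'cap':(327.2,186.8)}
S={'pxpy':(232.5,281),'pxmy':(264.3,213),'mxmy':(336.8,221.5),'mxpy':(314.5,304.5),'hole':(293,272),'cap':(257,263.5)}
def w(p,k):
    c,s_=np.cos(p[2]),np.sin(p[2]);a=P[k];return [p[0]+c*a[0]-s_*a[1],p[1]+s_*a[0]+c*a[1],a[2]]
def res(p,off=True):
    r=[]
    for k in T: r+=list(proj(t,w(p,k))+p[3:5]-T[k])
    for k in S: r+=list(proj(s,w(p,k))+p[5:7]-S[k])
    return np.array(r)
r0=least_squares(lambda p:np.r_[res(p),p[3:7]*1.5],[562,327,0.05,0,0,0,0],loss='soft_l1')
print(r0.x); print(res(r0.x).reshape(-1,2)); print('hole',w(r0.x,'hole'))
print('rays hole', ray(t,*T['hole'],45),ray(s,*S['hole'],45))
# stand & tool
print('tool top', ray(t,330+490/5,260+248/5,122),'flange',ray(t,330+442/5,260+245/5,59))
print('tool top side', ray(s,230+711/4,160+136/4,122),'flange',ray(s,230+698/4,160+272/4,57))
print('line', ray(t,330+480/5,260+232/5,122)-ray(t,330+486/5,260+268/5,122))
for k in [(530,165),(330,145),(325,325),(525,335)]: print(ray(t,330+k[0]/5,260+k[1]/5,55))
E
python3 fit.py
```

```text
[557.438 323.553   0.072   0.183  -0.192   0.062   0.379]
[[ -0.001   0.213]
 [ -0.393   0.57 ]
 [  0.602  -0.652]
 [ -0.333   0.183]
 [  0.559   0.178]
 [ -1.031  -0.099]
 [ -0.948   0.728]
 [  0.57   -0.236]
 [  0.451   0.349]
 [  0.019 -10.484]
 [  0.154   0.226]
 [ -0.623  -0.863]]
hole [np.float64(531.9078390664936), np.float64(371.8456687956318), 45]
rays hole [532.543 372.489  45.   ] [531.935 372.219  45.   ]
tool top [385.443 224.433 122.   ] flange [384.587 228.459  59.   ]
tool top side [384.172 225.872 122.   ] flange [382.723 230.989  57.   ]
line [10.833  1.611  0.   ]
[410.779 198.203  55.   ]
[417.184 264.313  55.   ]
[358.332 266.7    55.   ]
[355.287 201.055  55.   ]
```

```bash
cat > dial.py <<'E'
from h import *
YAW=0.072; HOLE=np.array([532,372.])
def rectify(p,hz=45.5,c=(557.4,323.6),k=8,half=45):
    # dial-centred metric view: photometer x up, -y right ; k px/mm
    ca,sa=np.cos(YAW),np.sin(YAW)
    # centre of dial in photometer coords (0?,-40?) refined by caller
    pts=[];dst=[]
    for a,b in [(-1,-1),(1,-1),(1,1),(-1,1)]:
        X=c[0]+ca*a*half-sa*b*half; Y=c[1]+sa*a*half+ca*b*half
        pts.append(proj(p,[X,Y,hz])); dst.append([(half-b*half)*k,(half-a*half)*k])
    H=cv2.getPerspectiveTransform(np.float32(pts),np.float32(dst))
    return cv2.warpPerspective(p['image'],H,(2*half*k,2*half*k),flags=cv2.INTER_CUBIC)
E
python3 - <<'E'
from dial import *
t=snap('top');s=snap('side')
print(ray(t,379.3,199.25,45.5),ray(s,287.5,234,45.5))
c=ray(t,379.3,199.25,45.5)[:2]
a=rectify(t,c=c,k=6,half=40);b=rectify(s,c=c,k=6,half=40)
im=np.hstack([a,b])[:,:,::-1]
cv2.imwrite('pics/dial1.png',cv2.resize(im,(800,400)))
E
```

```text
[569.89283784 289.75501594  45.5       ] [570.33477161 285.7826504   45.5       ]
```

View pics/dial1.png

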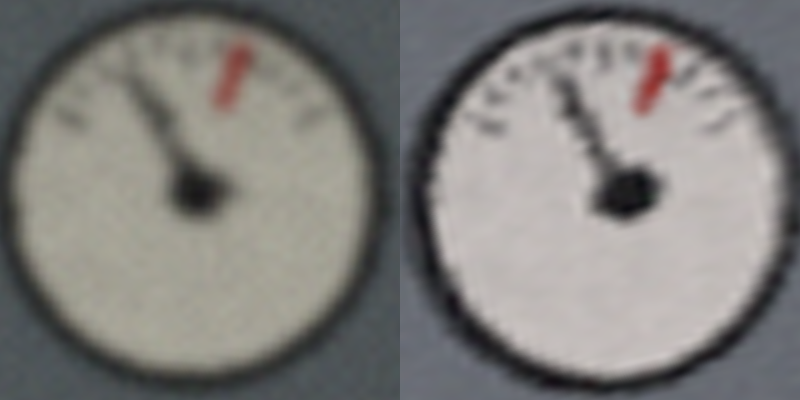

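>>> apply_moves(motion=[[-2.2,0,-2.0,0.08,4.5],[-6.2,0,-5.4,0.24,4.5],[-10.8,0,-9.5,0.41,4.5],[-15.2,0,-13.4,0.58,4.5],[-19.6,0,-17.4,0.75,4.5],[-23.4,0,-20.7,0.9,4.5],[-26.3,0,-23.2,0.98,4.5],[-27.6,2,-24.4,1.01,4.5],[-27.6,5,-24.4,1.01,4.5],[-27.6,8,-24.4,1.01,4.5],[-27.6,8,-24.4,1.01,4.5],[-27.6,8,-24.4,1.01,4.5]])

```text
clock: 2.8
eef_pos: [385.2, 227.2, 152.1]
tool_rot: [-1.57, -0.001, 0.101]
force: [-0.2, 0.5, 0.6]
width: 45.0
```

```bash
python3 - <<'E'
from h import *
t=snap('top','t2.png');s=snap('side','s2.png');st=ctrl.read_state();print(st)
for k,(p,u0,v0) in enumerate([(t,360,230),(s,330,130)]):
    cv2.imwrite(f'pics/c2_{k}.png',cv2.resize(p['image'][v0:v0+150,u0:u0+150,::-1],None,fx=4,fy=4,interpolation=2))
    print(proj(p,st['eef_pos']))
E
```

```text
{'clock': 2.9, 'qpos': array([-0.79305763,  0.48954799,  0.27718514,  2.15087415, -0.2580565 ,
        0.52931449, -0.22222446]), 'qd': array([-0.00185771, -0.00216001, -0.00127663,  0.00313319, -0.00180572,
       -0.00348363,  0.00122805]), 'tau': array([ 6.56797551e-02, -3.93408287e+01,  3.00451130e+00, -1.12282348e+01,
        1.04979234e-02,  8.18448229e-03, -3.36173165e-03]), 'eef_pos': array([385.39622111, 227.45380401, 152.417084  ]), 'tool_rot': array([-1.56960841, -0.00205213,  0.10113356]), 'force': array([-0.19092512,  0.92182114,  0.70709852]), 'torque': array([ 0.03806028, -0.00759062,  0.05776525]), 'width': 44.906225004851045}
[429.8125193  310.23268908]
[408.59644858 178.40083496]
```

View pics/s2.png

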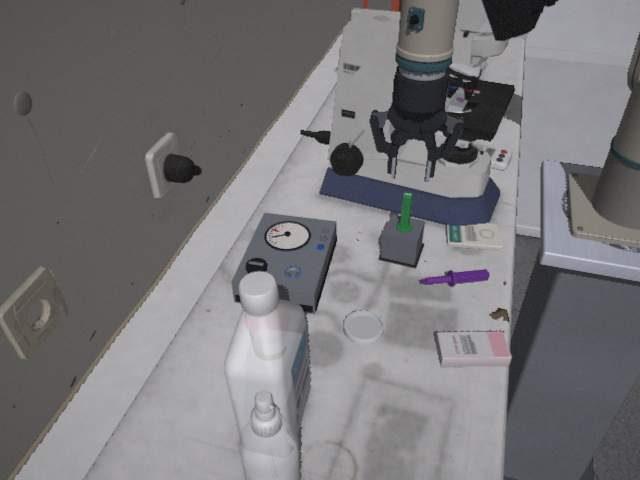

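View pics/t2.png

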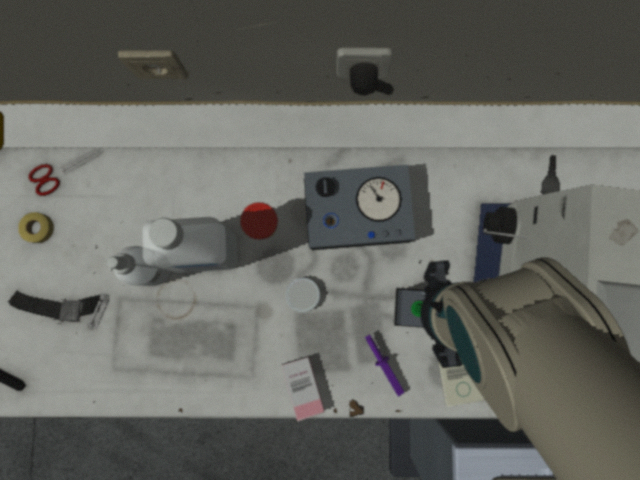

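View pics/c2_1.png

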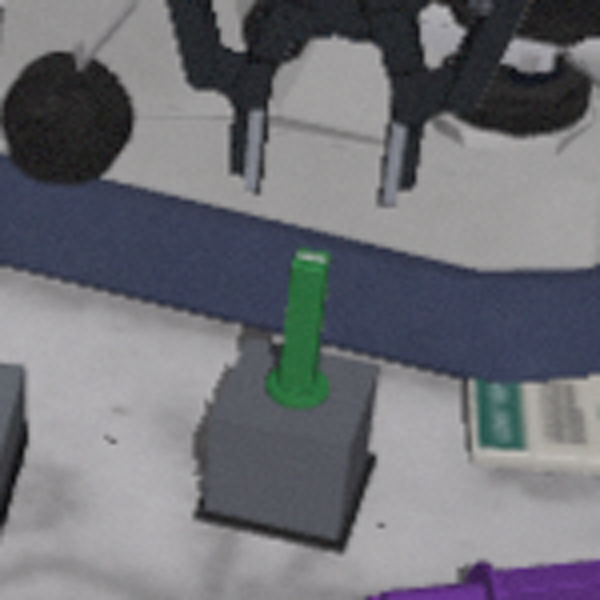

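```bash
python3 - <<'E'
from h import *
np.set_printoptions(precision=2,suppress=True)
s=snap('side')
print(ray(s,330+311/4,130+257/4,122),ray(s,330+298.5/4,130+387/4,59))
for z in(122,59): print(z,(proj(s,[385,226,z])-[330,130])*4)
print((proj(s,ctrl.read_state()['eef_pos'])-[330,130])*4)
for q in('tool_grip','stand_hole'): print(q,ctrl.mark_of(s,q))
E
```

```text
[384.06 226.56 122.  ] [382.83 230.17  59.  ]
122 [308.89 255.86]
59 [295.06 380.2 ]
[314.64 193.69]
tool_grip [{'location': [389.4, 227.9, 93.9], 'confidence': 0.82}, {'location': [264.5, 267.2, 10.9], 'confidence': 0.82}]
stand_hole [{'location': [387.2, 229.1, 59.6], 'confidence': 0.67}]
```

>>> apply_moves(motion=[[0,1.5,0,0,4.5],[-0.05,4.0,0,0,4.5],[-0.05,6.0,0,0,4.5],[-0.05,7.2,0,0,4.5],[-0.05,7.6,0,0,4.5],[-0.05,7.6,0,0,3.5],[-0.05,7.6,0,0,2.5],[-0.05,7.6,0,0,1.8],[-0.05,7.6,0,0,1.0],[-0.05,7.6,0,0,1.0],[-0.05,7.6,0,0,1.0],[-0.05,7.6,0,0,1.0]])

```text
clock: 4.55
eef_pos: [384.4, 227.1, 75.8]
tool_rot: [-1.57, -0.001, 0.101]
force: [0.0, -0.1, 5.8]
width: 13.0
```

```bash
python3 - <<'E'
from h import *
s=snap('side');st=ctrl.read_state();print(st['eef_pos'],st['tool_rot'],st['force'],st['torque'],st['width'])
cv2.imwrite('pics/c3.png',cv2.resize(s['image'][130:280,330:480,::-1],None,fx=4,fy=4,interpolation=2))
E
```

```text
[384.44379421 227.06859782  75.81676597] [-1.57017202e+00 -8.93798477e-04  1.00938927e-01] [-1.3485418  -1.1779821   6.25275019] [-0.00181426  0.03580843 -0.01944094] 13.105000761954633
```

View pics/c3.png

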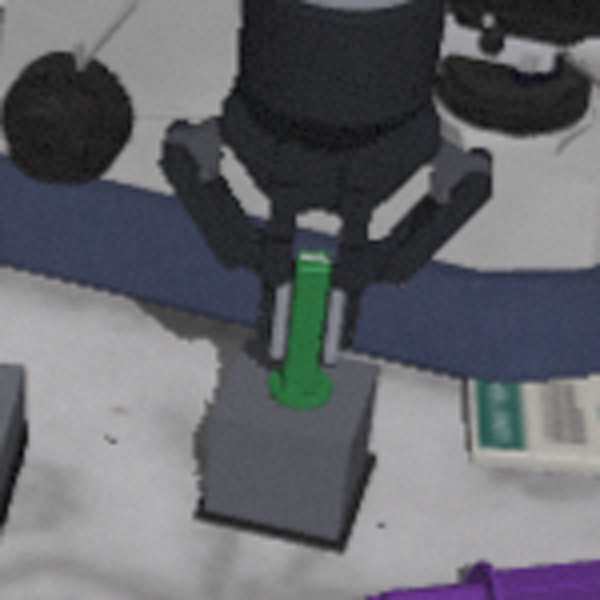

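>>> apply_moves(motion=[[0,-0.5,0,0,1.0],[0,-2.0,0,0,1.0],[0,-4.0,0,0,1.0],[0,-6.0,0,0,1.0],[0,-7.0,0,0,1.0],[0,-7.0,0,0,1.0]])

```text
clock: 5.35
eef_pos: [384.3, 227.1, 145.7]
tool_rot: [-1.57, -0.001, 0.101]
force: [-0.5, 0.5, -0.3]
width: 13.2
```

```bash
python3 - <<'E'
from h import *
T=[snap('top') for _ in range(6)]
s=snap('side','s4.png');st=ctrl.read_state();print(st['eef_pos'],st['tool_rot'],st['force'],st['torque'],st['width'])
A=np.mean([t['image'].astype(float) for t in T],0)
a=cv2.resize(A[210:232,318:345,::-1].astype(np.float32),None,fx=22,fy=22,interpolation=2)
a=np.clip((a-20)*1.8,0,255)
cv2.imwrite('pics/hole4.png',a)
a=cv2.resize(s['image'][260:285,278:308,::-1],None,fx=22,fy=22,interpolation=2)
cv2.imwrite('pics/hole4s.png',a)
cv2.imwrite('pics/c4.png',cv2.resize(s['image'][130:280,330:480,::-1],None,fx=4,fy=4,interpolation=2))
E
```

```text
[383.85690726 226.62118502 144.83424877] [-1.57134291e+00  9.28477713e-04  1.00918051e-01] [0.91918662 0.26185569 0.24105718] [-0.00690923 -0.04060112  0.03139017] 13.05548561764241[ WARN:0@13.403] global loadsave.cpp:1063 imwrite_ Unsupported depth image for selected encoder is fallbacked to CV_8U.
```

View pics/hole4.png

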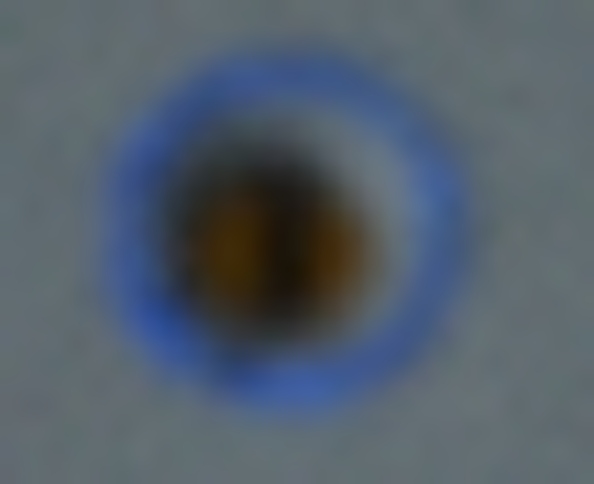

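View pics/c4.png

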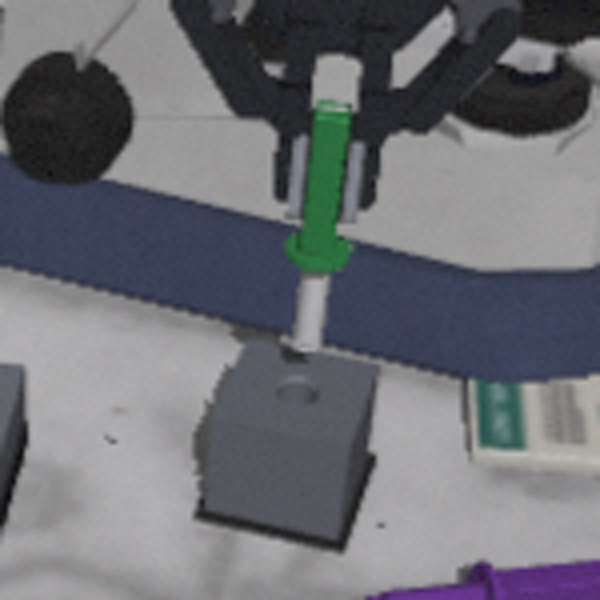

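View pics/hole4s.png

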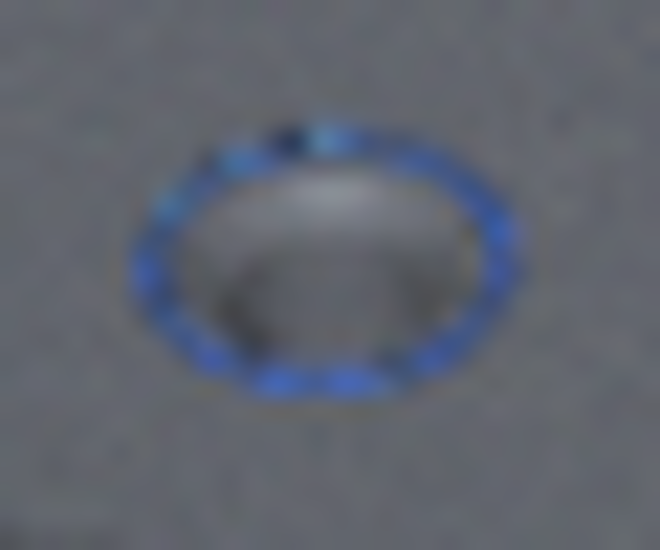

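```bash
python3 - <<'E'
from h import *
np.set_printoptions(precision=2,suppress=True)
for n,(u0,u1,v0,v1) in {'top':(318,345,208,234),'side':(276,310,258,288)}.items():
    P=[snap(n) for _ in range(3)]; A=np.mean([p['image'].astype(float) for p in P],0)[v0:v1,u0:u1]
    B=A[:,:,2]-A[:,:,:2].mean(2); B-=np.median(B)
    m=cv2.resize(B,None,fx=8,fy=8,interpolation=2)>0.45*B.max()
    c,_=cv2.findContours(m.astype(np.uint8),cv2.RETR_EXTERNAL,cv2.CHAIN_APPROX_NONE)
    c=max(c,key=len); e=cv2.fitEllipse(cv2.convexHull(c)); u=(e[0][0]+.5)/8-.5+u0; v=(e[0][1]+.5)/8-.5+v0
    print(n,u,v,e[1][0]/8,e[1][1]/8,ray(P[0],u,v,45))
# stand hole too
E
```

```text
top 330.2857885360718 220.1843147277832 16.301345825195312 16.65085220336914 [533.6  373.54  45.  ]
side 289.6662826538086 273.8143138885498 6.984086990356445 12.867828369140625 [535.6  377.57  45.  ]
```

>>> apply_moves(motion=[[1.5,0,1.2,0.02,1.0],[4.5,0,3.6,0.05,1.0],[8.2,0,6.5,0.08,1.0],[11.9,0,9.4,0.1,1.0],[14.6,0,11.6,0.13,1.0],[16.0,0,12.7,0.15,1.0],[16.3,1.0,12.94,0.15,1.0],[16.3,2.0,12.94,0.15,1.0],[16.3,2.0,12.94,0.15,1.0],[16.3,2.0,12.94,0.15,1.0]])

```text
clock: 7.25
eef_pos: [532.9, 371.5, 125.4]
tool_rot: [-1.571, 0.0, -0.049]
force: [-0.1, -0.2, 0.9]
width: 13.1
```

```bash
python3 - <<'E'
from h import *
s=snap('side','s5.png');t=snap('top','t5.png');st=ctrl.read_state();print(st['eef_pos'],st['tool_rot'],st['force'],st['torque'],st['qpos'])
cv2.imwrite('pics/c5.png',cv2.resize(s['image'][190:300,230:350,::-1],None,fx=5,fy=5,interpolation=2))
cv2.imwrite('pics/c5t.png',cv2.resize(t['image'][140:260,280:440,::-1],None,fx=5,fy=5,interpolation=2))
for p in(s,t): print(proj(p,st['eef_pos']-[0,0,68.8]),proj(p,[533,372,45]))
E
```

```text
[533.31400278 371.88865332 125.77218373] [-1.57036404e+00 -4.02312267e-04 -4.92105201e-02] [ 0.85896268  0.19529199 -0.31398163] [ 0.04363098  0.01574404 -0.00844947] [-0.84358713  0.77206708  0.33093261  1.61809976 -0.32011429  0.80474023
 -0.42565969]
[291.93033587 265.98120244] [292.39468168 271.78148181]
[331.2583344  219.33999145] [331.18738145 220.53504736]
```

View pics/c5.png

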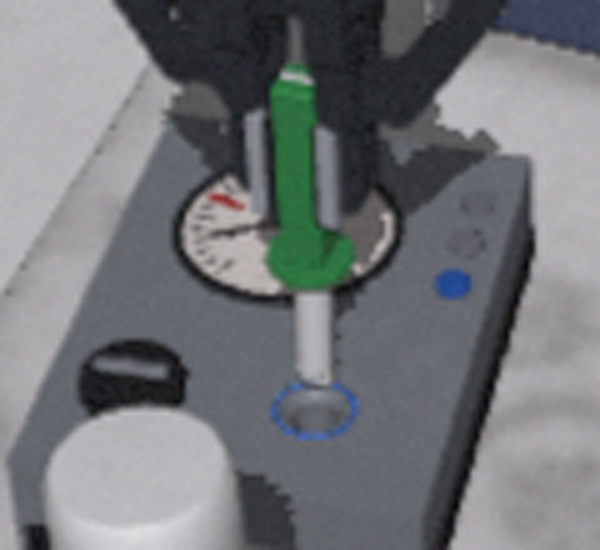

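View pics/c5t.png

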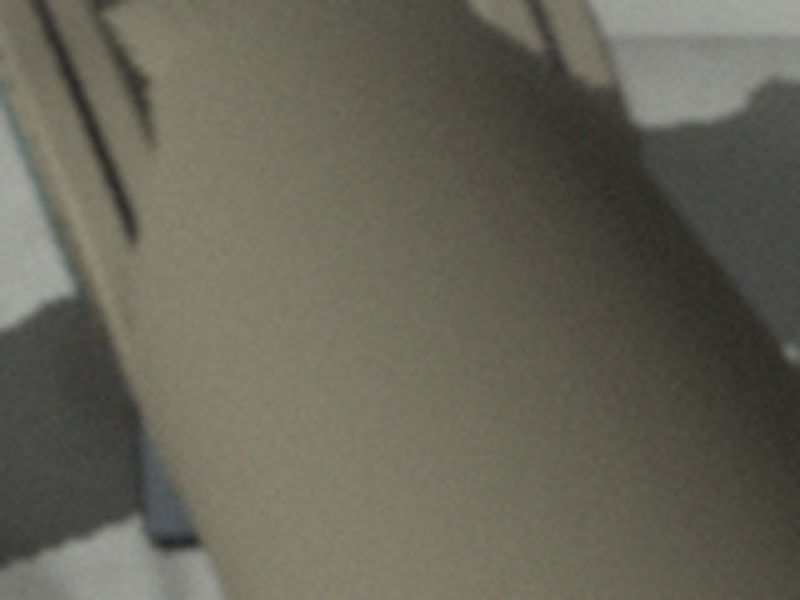

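>>> apply_moves(motion=[[0,0.4,0,0,1.0],[0,0.8,0,0,1.0],[0,1.2,0,0,1.0],[0,1.6,0,0,1.0],[0,1.6,0,0,1.0]])

```text
clock: 7.98
eef_pos: [532.9, 371.9, 108.8]
tool_rot: [-1.571, 0.001, -0.049]
force: [0.1, 0.0, -0.2]
width: 13.3
```

```bash
cat > st.py <<'E'
from h import *
np.set_printoptions(precision=2,suppress=True)
F=[];Q=[];P=[];Y=[]
import sys
n=int(sys.argv[1]) if len(sys.argv)>1 else 3
fn=sys.argv[2] if len(sys.argv)>2 else None
for i in range(n):
    s=snap('side');st=ctrl.read_state();F.append(st['force']);Q.append(st['torque']);P.append(st['eef_pos']);Y.append(st['tool_rot'])
print('clk',st['clock'],'F',np.mean(F,0),'sd',np.std(F,0),'T',np.mean(Q,0)*1000,'mNm P',np.mean(P,0),'rot',np.round(np.mean(Y,0),4),'tip',np.mean(P,0)[2]-68.8)
if fn: cv2.imwrite('pics/'+fn,cv2.resize(s['image'][190:300,230:350,::-1],None,fx=5,fy=5,interpolation=2))
E
python3 st.py 4
```

```text
clk 8.175 F [0.25 0.41 0.52] sd [0.45 0.37 0.44] T [-40.4   18.25 -12.16] mNm P [533.27 372.02 109.28] rot [-1.57 -0.   -0.05] tip 40.47739535665504
```

>>> apply_moves(motion=[[0,0.1,0,0,1.0],[0,0.2,0,0,1.0],[0,0.3,0,0,1.0],[0,0.4,0,0,1.0],[0,0.4,0,0,1.0]])

```text
clock: 8.8
eef_pos: [533.2, 372.0, 105.2]
tool_rot: [-1.571, 0.0, -0.049]
force: [-0.7, 0.8, -0.2]
width: 13.2
```

```bash
python3 st.py 3
```

```text
clk 8.95 F [-0.06 -0.43 -0.06] sd [0.21 0.22 0.2 ] T [ -7.41 -47.37  32.86] mNm P [533.23 372.03 105.28] rot [-1.57  0.   -0.05] tip 36.482925789144545
```

>>> apply_moves(motion=[[0,0.06,0,0,1.0],[0,0.12,0,0,1.0],[0,0.18,0,0,1.0],[0,0.2,0,0,1.0],[0,0.2,0,0,1.0]])

```text
clock: 9.57
eef_pos: [533.2, 372.0, 103.3]
tool_rot: [-1.571, 0.0, -0.049]
force: [-0.3, -0.8, -1.1]
width: 13.3
```

```bash
python3 st.py 3
```

```text
clk 9.725 F [-0.2   0.28 -0.07] sd [0.36 0.41 0.63] T [-6.07 -3.3  -9.62] mNm P [533.24 372.03 103.31] rot [-1.57 -0.   -0.05] tip 34.51159638041014
```

>>> apply_moves(motion=[[0,0.06,0,0,1.0],[0,0.12,0,0,1.0],[0,0.18,0,0,1.0],[0,0.2,0,0,1.0],[0,0.2,0,0,1.0]])

```text
clock: 10.35
eef_pos: [533.2, 372.0, 101.3]
tool_rot: [-1.571, 0.0, -0.049]
force: [0.2, 0.2, 0.3]
width: 13.5
```

```bash
python3 st.py 3
```

```text
clk 10.5 F [-0.14 -0.24 -0.31] sd [0.55 0.34 0.19] T [34.25 -0.13  9.81] mNm P [533.23 372.03 101.31] rot [-1.57  0.   -0.05] tip 32.50812540056896
```

>>> apply_moves(motion=[[0,0.06,0,0,1.0],[0,0.12,0,0,1.0],[0,0.18,0,0,1.0],[0,0.2,0,0,1.0],[0,0.2,0,0,1.0]])

```text
clock: 11.12
eef_pos: [533.2, 372.0, 99.3]
tool_rot: [-1.571, 0.0, -0.049]
force: [0.0, -0.3, 0.6]
width: 13.5
```

```bash
python3 st.py 2
```

```text
clk 11.225 F [ 0.28 -0.64 -0.24] sd [0.45 0.21 0.43] T [-7.35 -4.38 -9.99] mNm P [533.23 372.03  99.31] rot [-1.57  0.   -0.05] tip 30.506918328092453
```

>>> apply_moves(motion=[[0,0.06,0,0,1.0],[0,0.12,0,0,1.0],[0,0.18,0,0,1.0],[0,0.2,0,0,1.0],[0,0.2,0,0,1.0]])

```text
clock: 11.85
eef_pos: [533.2, 372.0, 97.3]
tool_rot: [-1.571, 0.0, -0.049]
force: [0.4, 0.5, -0.3]
width: 13.0
```

```bash
python3 st.py 2
```

```text
clk 11.95 F [ 0.45 -0.32 -0.31] sd [0.31 0.13 0.94] T [ 17.36  17.88 -28.44] mNm P [533.22 372.04  97.31] rot [-1.57  0.   -0.05] tip 28.514852944587957
```

>>> apply_moves(motion=[[0,0.06,0,0,1.0],[0,0.12,0,0,1.0],[0,0.18,0,0,1.0],[0,0.2,0,0,1.0],[0,0.2,0,0,1.0]])

```text
clock: 12.58
eef_pos: [533.2, 372.0, 95.3]
tool_rot: [-1.571, 0.0, -0.049]
force: [0.1, 0.2, -0.9]
width: 13.3
```

```bash
python3 st.py 2
```

```text
clk 12.675 F [-0.1   0.11 -0.2 ] sd [0.51 0.15 0.25] T [ 33.59 -20.16 -26.96] mNm P [533.24 372.03  95.32] rot [-1.57  0.   -0.05] tip 26.515473254240433
```

>>> apply_moves(motion=[[0,0.06,0,0,1.0],[0,0.12,0,0,1.0],[0,0.18,0,0,1.0],[0,0.2,0,0,1.0],[0,0.2,0,0,1.0]])

```text
clock: 13.3
eef_pos: [533.2, 372.1, 93.3]
tool_rot: [-1.571, 0.0, -0.049]
force: [0.6, 0.1, 0.2]
width: 13.0
```

```bash
python3 st.py 2
```

```text
clk 13.4 F [-0.56 -0.44 -0.32] sd [0.22 0.39 0.32] T [-35.78   4.76  -5.68] mNm P [533.21 372.02  93.29] rot [-1.57  0.   -0.05] tip 24.49397964970383
```

>>> apply_moves(motion=[[0,0.06,0,0,1.0],[0,0.12,0,0,1.0],[0,0.18,0,0,1.0],[0,0.2,0,0,1.0],[0,0.2,0,0,1.0]])

```text
clock: 14.02
eef_pos: [533.2, 372.0, 91.3]
tool_rot: [-1.571, 0.0, -0.049]
force: [0.0, 0.5, 0.1]
width: 13.1
```

```bash
python3 st.py 2
```

```text
clk 14.125 F [ 0.02  0.04 -0.83] sd [0.27 0.32 0.09] T [17.34 13.26 42.38] mNm P [533.22 372.02  91.3 ] rot [-1.57  0.   -0.05] tip 22.49738162293137
```

>>> apply_moves(motion=[[0,0.06,0,0,1.0],[0,0.12,0,0,1.0],[0,0.18,0,0,1.0],[0,0.2,0,0,1.0],[0,0.2,0,0,1.0]])

```text
clock: 14.75
eef_pos: [533.2, 372.0, 89.3]
tool_rot: [-1.571, 0.0, -0.049]
force: [-0.2, 0.4, -0.4]
width: 13.6
```

```bash
python3 st.py 3 c6.png
```

```text
clk 14.9 F [-0.08 -0.15 -0.33] sd [0.18 0.56 0.57] T [ 1.71  0.44 21.41] mNm P [533.24 372.02  89.31] rot [-1.57  0.   -0.05] tip 20.509686704397282
```

View pics/c6.png

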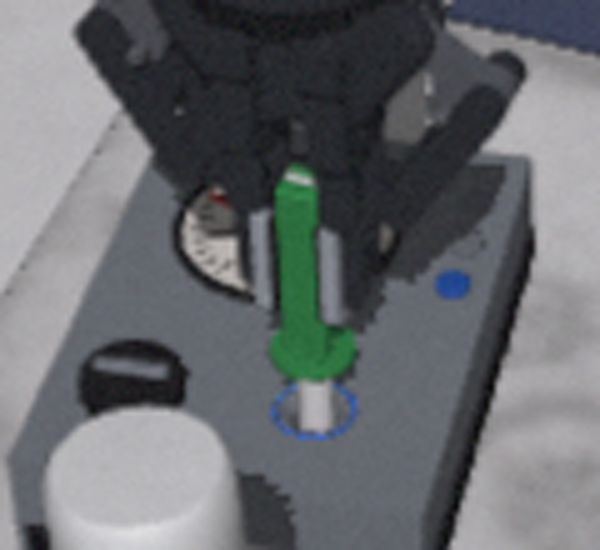

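>>> apply_moves(motion=[[0,0.05,0,0,1.0],[0,0.1,0,0,1.0],[0,0.15,0,0,1.0],[0,0.15,0,0,1.0]])

```text
clock: 15.4
eef_pos: [533.2, 372.1, 87.9]
tool_rot: [-1.571, 0.0, -0.049]
force: [0.2, -0.0, 0.0]
width: 13.2
```

```bash
python3 st.py 4; python3 - <<'E'
from h import *
s=snap('side')
a=cv2.resize(s['image'][215:255,260:310,::-1],None,fx=14,fy=14,interpolation=2)
cv2.imwrite('pics/d7.png',np.clip(a*1.3,0,255).astype(np.uint8))
E
```

```text
clk 15.6 F [-0.42 -0.25  0.28] sd [0.58 0.64 0.41] T [-25.08  53.21  22.2 ] mNm P [533.21 372.04  87.85] rot [-1.57  0.   -0.05] tip 19.05071714975115
```

View pics/d7.png

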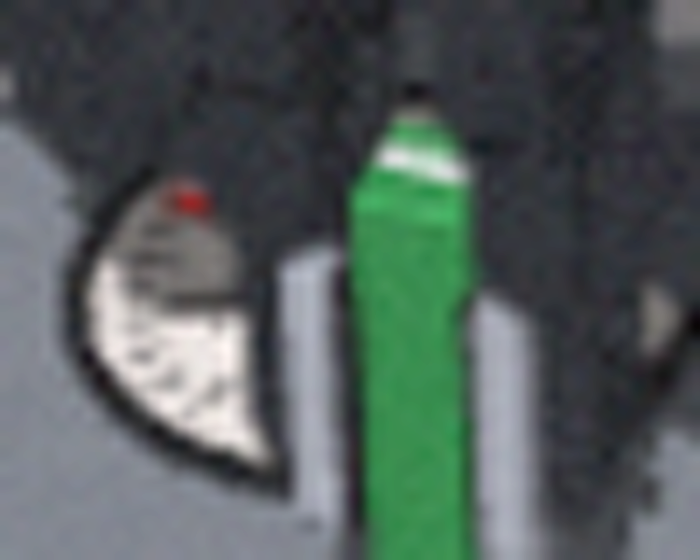

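>>> apply_moves(motion=[[0,0,0,0.05,1.0],[0,0,0,0.12,1.0],[0,0,0,0.19,1.0],[0,0,0,0.26,1.0],[0,0,0,0.33,1.0],[0,0,0,0.4,1.0],[0,0,0,0.45,1.0],[0,0,0,0.5,1.0],[0,0,0,0.5,1.0]])

```text
clock: 16.77
eef_pos: [533.3, 372.4, 87.8]
tool_rot: [-1.57, -0.0, -0.548]
force: [-0.0, 0.8, 0.3]
width: 13.1
```

```bash
python3 st.py 4; python3 - <<'E'
from h import *
s=snap('side')
a=cv2.resize(s['image'][215:255,260:310,::-1],None,fx=14,fy=14,interpolation=2)
cv2.imwrite('pics/d8.png',np.clip(a*1.3,0,255).astype(np.uint8))
E
```

```text
clk 16.975 F [-0.03  0.42  0.59] sd [0.62 0.18 0.38] T [195.09 -32.86  31.49] mNm P [533.27 372.3   87.87] rot [-1.57  0.   -0.55] tip 19.067801348283254
```

View pics/d8.png

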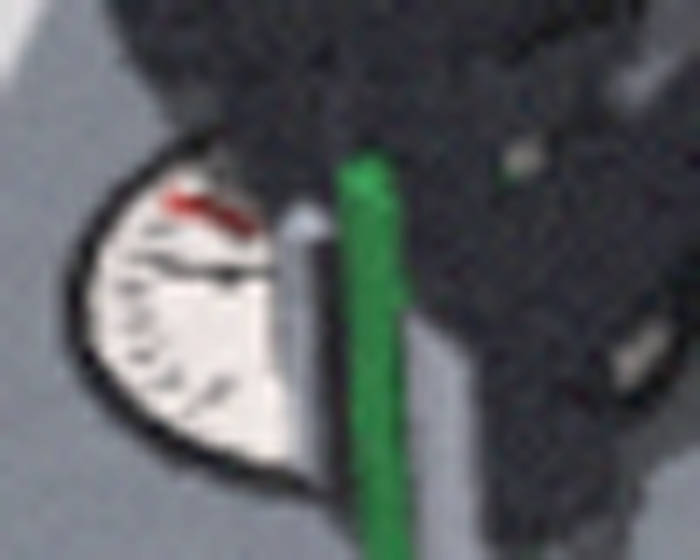

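```bash
cat > dv.py <<'E'
from dial import *
import sys
C=np.array([569.9,289.8])
s=snap('side')
ims=[s['image']]+[snap('side')['image'] for _ in range(3)]
A=np.mean([i.astype(float) for i in ims],0); p=dict(s)
cv2.imwrite('pics/raw_%s.png'%sys.argv[1],A[:,:,::-1].astype(np.uint8))
p['image']=A.astype(np.float32); a=rectify(p,c=C,k=5,half=40)
q=dict(s); q['image']=cv2.imread('pics/s1.png')[:,:,::-1].astype(np.float32); b=rectify(q,c=C,k=5,half=40)
im=np.hstack([b,a])[:,:,::-1]; cv2.imwrite('pics/dv_%s.png'%sys.argv[1],np.clip(im*1.2,0,255).astype(np.uint8))
E
python3 dv.py 8
```

```text
[ WARN:0@4.710] global loadsave.cpp:275 findDecoder imread_('pics/s1.png'): can't open/read file: check file path/integrity
Traceback (most recent call last):
  File "dv.py", line 9, in <module>
    q=dict(s); q['image']=cv2.imread('pics/s1.png')[:,:,::-1].astype(np.float32); b=rectify(q,c=C,k=5,half=40)
                          ~~~~~~~~~~~~~~~~~~~~~~~~~^^^^^^^^^^
TypeError: 'NoneType' object is not subscriptable
```

```bash
sed -i 's#pics/s1.png#pics/side1.png#' dv.py; python3 dv.py 8
```

```text
(no output)
```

View pics/dv_8.png

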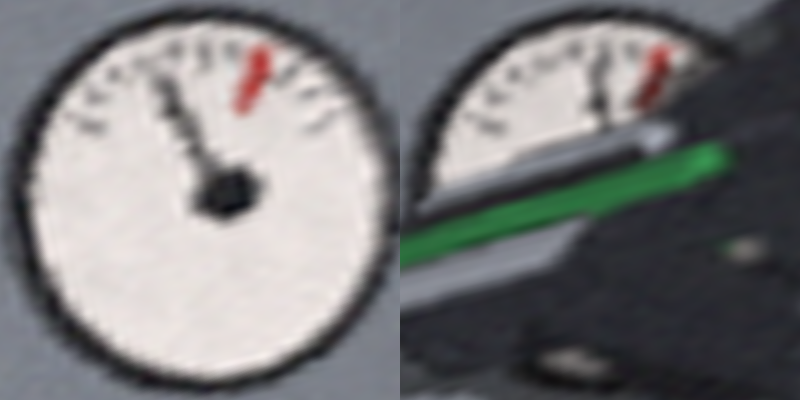

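>>> apply_moves(motion=[[0,0,0,0.05,1.0],[0,0,0,0.12,1.0],[0,0,0,0.19,1.0],[0,0,0,0.26,1.0],[0,0,0,0.33,1.0],[0,0,0,0.38,1.0],[0,0,0,0.4,1.0],[0,0,0,0.4,1.0]])

```text
clock: 18.42
eef_pos: [533.2, 372.3, 87.8]
tool_rot: [-1.571, 0.0, -0.948]
force: [0.1, 2.4, -0.6]
width: 13.4
```

```bash
python3 st.py 2; python3 dv.py 9; python3 -c "
import cv2
a=cv2.imread('pics/raw_9.png')[205:260,255:325]; cv2.imwrite('pics/d9.png',cv2.resize(a,None,fx=10,fy=10,interpolation=2))"
```

```text
clk 18.525 F [ 0.79  1.56 -0.02] sd [0.35 0.2  0.14] T [499.54 -51.07  15.12] mNm P [533.19 372.29  87.84] rot [-1.57  0.   -0.95] tip 19.03569265993947
```

View pics/dv_9.png

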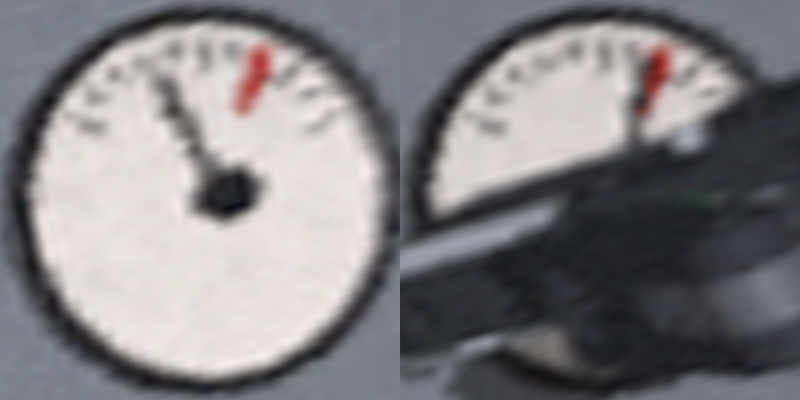

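View pics/d9.png

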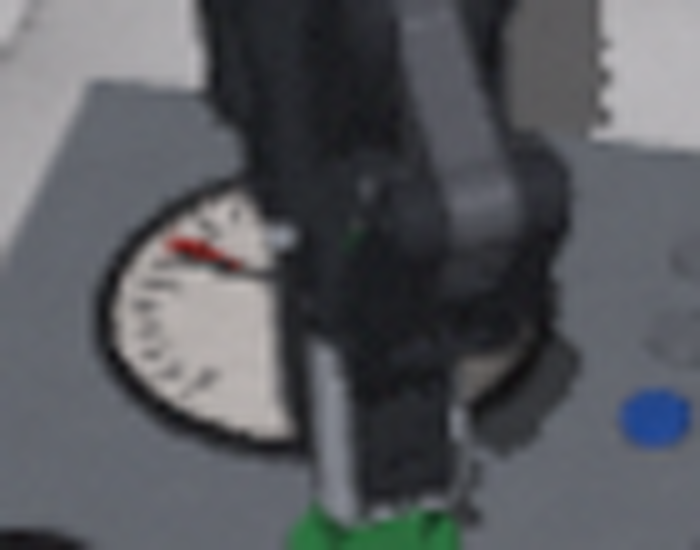

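```bash
cat > ang.py <<'E'
from dial import *
import sys
np.set_printoptions(precision=3,suppress=True)
C=np.array([569.9,289.8]); PV=(227.5,192.)
s=ctrl.get_image('side')
def go(fn):
    q=dict(s); q['image']=cv2.imread(fn)[:,:,::-1].astype(np.float32); b=rectify(q,c=C,k=5,half=40)
    for r in range(60,145,12):
        th=np.arange(-0.9,0.7,0.01); x=PV[0]+r*np.sin(th); y=PV[1]-r*np.cos(th)
        v=cv2.remap(b,x.astype(np.float32)[None],y.astype(np.float32)[None],cv2.INTER_LINEAR)[0]
        R,G=v[:,0],v[:,1]
        dk=np.clip(0.75*np.percentile(R,80)-R,0,None)   # needle is dark in red channel; red mark is bright in R
        i=dk.argmax(); w=np.where(abs(th-th[i])<0.12,dk,0)
        rd=np.clip((R-G)-30,0,None)
        print(fn[5:],r,'needle %.3f (%.0f)'%((w*th).sum()/max(w.sum(),1e-6),dk.max()),'mark %.3f (%.0f)'%((rd*th).sum()/max(rd.sum(),1e-6),rd.max()))
for f in sys.argv[1:]: go(f)
E
python3 ang.py pics/side1.png pics/raw_8.png pics/raw_9.png
```

```text
side1.png 60 needle -0.590 (42) mark 0.000 (0)
side1.png 72 needle -0.561 (55) mark 0.000 (0)
side1.png 84 needle -0.550 (46) mark 0.168 (24)
side1.png 96 needle -0.581 (83) mark 0.195 (41)
side1.png 108 needle -0.552 (62) mark 0.218 (63)
side1.png 120 needle -0.524 (55) mark 0.245 (55)
side1.png 132 needle -0.544 (22) mark 0.245 (71)
side1.png 144 needle -0.167 (11) mark 0.238 (42)
raw_8.png 60 needle 0.685 (7) mark 0.000 (0)
raw_8.png 72 needle 0.668 (23) mark 0.000 (0)
raw_8.png 84 needle 0.636 (81) mark 0.000 (0)
raw_8.png 96 needle 0.562 (102) mark 0.200 (4)
raw_8.png 108 needle 0.583 (104) mark 0.231 (13)
raw_8.png 120 needle 0.617 (102) mark 0.224 (10)
raw_8.png 132 needle 0.623 (98) mark 0.224 (37)
raw_8.png 144 needle 0.638 (83) mark 0.232 (39)
raw_9.png 60 needle 0.633 (80) mark 0.000 (0)
raw_9.png 72 needle 0.110 (41) mark 0.000 (0)
raw_9.png 84 needle 0.112 (61) mark 0.199 (10)
raw_9.png 96 needle 0.139 (74) mark 0.245 (5)
raw_9.png 108 needle 0.155 (44) mark 0.241 (43)
raw_9.png 120 needle 0.152 (53) mark 0.249 (44)
raw_9.png 132 needle 0.160 (50) mark 0.259 (59)
raw_9.png 144 needle -0.165 (10) mark 0.239 (39)
```

```bash
cat > ang2.py <<'E'
from dial import *
import sys
np.set_printoptions(precision=3,suppress=True)
C=np.array([569.9,289.8])
def an(cam,fn,k=10):
    s=ctrl.get_image(cam)
    q=dict(s); q['image']=cv2.imread(fn)[:,:,::-1].astype(np.float32); b=rectify(q,c=C,k=k,half=42)
    R,G,B=[cv2.GaussianBlur(b[:,:,i],(0,0),3) for i in range(3)]
    # face ellipse: bright region
    m=(R>0.62*np.percentile(R,90)).astype(np.uint8); m=cv2.morphologyEx(m,cv2.MORPH_CLOSE,np.ones((61,61)))
    c,_=cv2.findContours(m,cv2.RETR_EXTERNAL,cv2.CHAIN_APPROX_NONE); c=max(c,key=cv2.contourArea); e=cv2.fitEllipse(cv2.convexHull(c))
    red=(R-G); rm=(red>0.5*red.max()); ys,xs=np.nonzero(rm)
    d=cv2.fitLine(np.c_[xs,ys].astype(np.float32),cv2.DIST_L2,0,.01,.01).ravel()
    mc=np.array([xs.mean(),ys.mean()]); v=mc-e[0]
    print(cam,fn,'face',np.array(e[0])/k,np.array(e[1])/k,'mark ang about face',np.arctan2(v[0],-v[1]),'mark r',np.hypot(*v)/k,'slope',np.arctan(-d[0]/d[1]))
    # needle: dark (both R,G) pixels within face, inside r<32mm
    yy,xx=np.mgrid[:R.shape[0],:R.shape[1]]; rr=np.hypot(xx-e[0][0],yy-e[0][1])/k
    dark=(R<0.6*np.percentile(R,90))&(rr<27)&(red<0.3*red.max())
    n,l,st,ce=cv2.connectedComponentsWithStats(dark.astype(np.uint8)); i=1+st[1:,4].argmax(); ys,xs=np.nonzero(l==i)
    # hub = eroded blob
    hub=cv2.erode((l==i).astype(np.uint8),np.ones((5*k//2,5*k//2))); hy,hx=np.nonzero(hub)
    h=np.array([hx.mean(),hy.mean()]) if len(hx) else np.array(e[0])
    far=np.hypot(xs-h[0],ys-h[1])>8*k
    w=np.array([xs[far].mean(),ys[far].mean()])-h
    d=cv2.fitLine(np.c_[xs[far],ys[far]].astype(np.float32),cv2.DIST_L2,0,.01,.01).ravel()
    print('   hub',h/k,'needle ang',np.arctan2(w[0],-w[1]),'slope',np.arctan(-d[0]/d[1]),'npx',far.sum(), 'rmax',np.hypot(xs-h[0],ys-h[1]).max()/k)
for a in sys.argv[1:]:
    c,f=a.split(':'); an(c,f)
E
python3 ang2.py top:pics/top1.png side:pics/side1.png top:pics/t2.png side:pics/s2.png side:pics/s4.png
```

```text
top pics/top1.png face [40.265 41.046] [70.36  70.537] mark ang about face 0.3307437433020933 mark r 25.487623601287602 slope 0.33833036
   hub [41.251 39.824] needle ang -0.5106465677283272 slope 1.1441611 npx 148 rmax 9.00193892710904
side pics/side1.png face [43.363 41.819] [70.045 70.457] mark ang about face 0.3713303511514231 mark r 26.19891067854137 slope 0.35622534
   hub [46.775 39.782] needle ang -0.5447220658611376 slope -0.4706671 npx 5375 rmax 25.388998485628544
top pics/t2.png face [40.243 41.049] [70.305 70.5  ] mark ang about face 0.33169729416232263 mark r 25.448528071732543 slope 0.3420387
   hub [41.223 39.814] needle ang -0.5160085667612158 slope 0.7994897 npx 190 rmax 9.425275039447206
side pics/s2.png face [43.365 41.852] [69.953 70.493] mark ang about face 0.36985335075404613 mark r 26.09509002765342 slope 0.3561605
   hub [46.8   39.781] needle ang -0.546154724602041 slope -0.47280604 npx 5331 rmax 25.314306184097376
side pics/s4.png face [43.378 41.813] [70.042 70.41 ] mark ang about face 0.37075289190743543 mark r 26.122567153442095 slope 0.3621171
   hub [46.731 39.697] needle ang -0.5454469014376081 slope -0.47605613 npx 5426 rmax 25.44697590909322
```

```bash
sed -i 's/PV=(227.5,192.)/PV=(223.9,188.9)/; s/np.arange(-0.9,0.7,0.01)/np.arange(-0.9,0.45,0.01)/' ang.py; python3 ang.py pics/side1.png pics/raw_9.png pics/raw_8.png | grep -v "r 1[34]"
```

```text
side1.png 60 needle -0.535 (46) mark 0.000 (0)
side1.png 72 needle -0.540 (50) mark 0.000 (0)
side1.png 84 needle -0.541 (51) mark 0.218 (30)
side1.png 96 needle -0.568 (81) mark 0.247 (46)
side1.png 108 needle -0.517 (55) mark 0.261 (61)
side1.png 120 needle -0.516 (46) mark 0.284 (57)
side1.png 132 needle -0.141 (9) mark 0.274 (69)
side1.png 144 needle -0.342 (4) mark 0.270 (32)
raw_9.png 60 needle 0.182 (46) mark 0.000 (0)
raw_9.png 72 needle 0.163 (42) mark 0.000 (0)
raw_9.png 84 needle 0.163 (71) mark 0.262 (8)
raw_9.png 96 needle 0.185 (66) mark 0.290 (12)
raw_9.png 108 needle 0.190 (43) mark 0.279 (43)
raw_9.png 120 needle 0.182 (58) mark 0.290 (46)
raw_9.png 132 needle 0.198 (37) mark 0.287 (59)
raw_9.png 144 needle -0.343 (7) mark 0.270 (29)
raw_8.png 60 needle 0.000 (0) mark 0.000 (0)
raw_8.png 72 needle 0.322 (42) mark 0.000 (0)
raw_8.png 84 needle 0.388 (83) mark 0.000 (0)
raw_8.png 96 needle 0.387 (69) mark 0.254 (6)
raw_8.png 108 needle 0.292 (61) mark 0.271 (10)
raw_8.png 120 needle 0.338 (57) mark 0.255 (14)
raw_8.png 132 needle 0.393 (40) mark 0.255 (41)
raw_8.png 144 needle -0.344 (4) mark 0.267 (32)
```

>>> apply_moves(motion=[[0,0,0,0.04,1.0],[0,0,0,0.09,1.0],[0,0,0,0.13,1.0],[0,0,0,0.14,1.0],[0,0,0,0.14,1.0]])

```text
clock: 19.7
eef_pos: [533.2, 372.2, 87.8]
tool_rot: [-1.571, 0.0, -1.089]
force: [0.9, 2.8, 0.3]
width: 13.3
```

```bash
python3 st.py 2; python3 dv.py 10; python3 ang.py pics/raw_10.png; python3 -c "
import cv2
a=cv2.imread('pics/raw_10.png')[205:260,255:325]; cv2.imwrite('pics/d10.png',cv2.resize(a,None,fx=10,fy=10,interpolation=2))"
```

```text
clk 19.8 F [ 0.56  2.73 -0.08] sd [0.32 0.13 0.74] T [820.83 -44.22  13.08] mNm P [533.21 372.19  87.81] rot [-1.57  0.   -1.09] tip 19.014880439835807
raw_10.png 60 needle 0.311 (56) mark 0.000 (0)
raw_10.png 72 needle 0.329 (56) mark 0.000 (0)
raw_10.png 84 needle 0.298 (32) mark 0.180 (4)
raw_10.png 96 needle 0.297 (64) mark 0.224 (14)
raw_10.png 108 needle 0.287 (56) mark 0.223 (17)
raw_10.png 120 needle 0.333 (66) mark 0.230 (20)
raw_10.png 132 needle 0.300 (20) mark 0.252 (42)
raw_10.png 144 needle -0.344 (5) mark 0.267 (31)
```

View pics/d10.png

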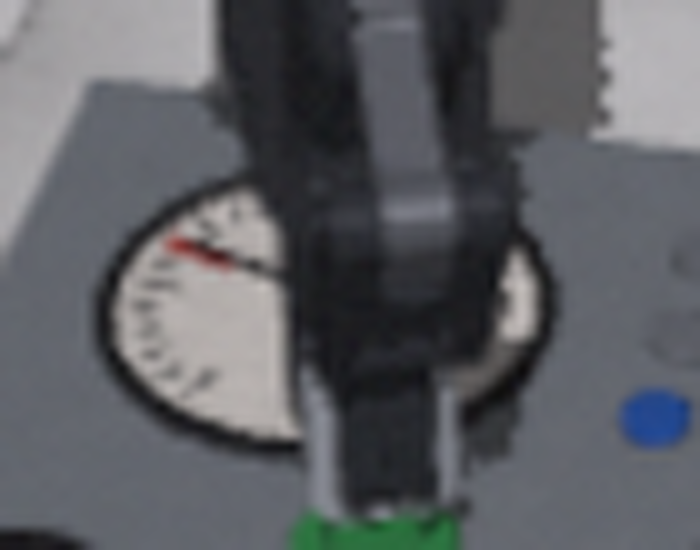

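View pics/dv_10.png

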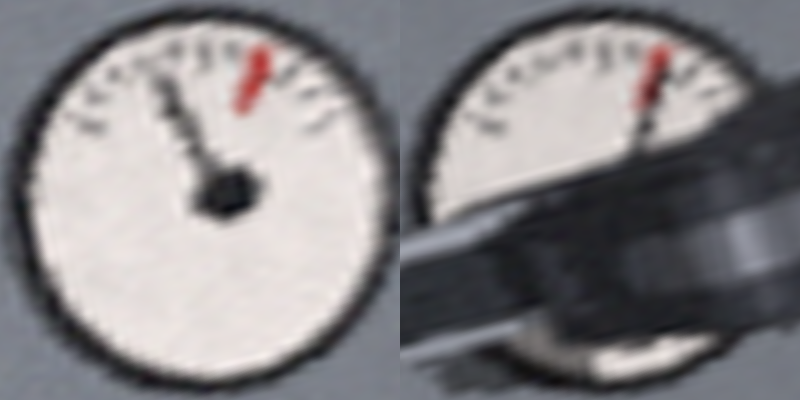

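>>> apply_moves(motion=[[-0.04,0,0.02,0.0,1.0],[-0.04,0,0.02,0.02,1.0],[-0.04,0,0.02,0.03,1.0],[-0.04,0,0.02,0.03,1.0],[-0.04,0,0.02,-0.03,1.0],[-0.04,0,0.02,-0.09,1.0],[-0.04,0,0.02,-0.11,1.0],[-0.04,0,0.02,-0.11,1.0]])

```text
clock: 21.05
eef_pos: [533.4, 371.7, 87.8]
tool_rot: [-1.571, -0.001, -0.98]
force: [-0.3, -0.0, 0.8]
width: 13.4
```

```bash
python3 st.py 2; python3 dv.py 11; python3 ang.py pics/raw_11.png
```

```text
clk 21.15 F [0.52 0.13 0.33] sd [0.39 0.49 0.04] T [ -31.78 -154.99  -12.95] mNm P [533.42 371.74  87.76] rot [-1.57 -0.   -0.98] tip 18.96488133649393
raw_11.png 60 needle 0.384 (59) mark 0.000 (0)
raw_11.png 72 needle 0.340 (40) mark 0.000 (0)
raw_11.png 84 needle 0.340 (66) mark 0.181 (6)
raw_11.png 96 needle 0.332 (63) mark 0.239 (33)
raw_11.png 108 needle 0.318 (38) mark 0.245 (35)
raw_11.png 120 needle 0.342 (70) mark 0.263 (25)
raw_11.png 132 needle 0.329 (12) mark 0.260 (49)
raw_11.png 144 needle -0.343 (5) mark 0.267 (30)
```

View pics/dv_11.png

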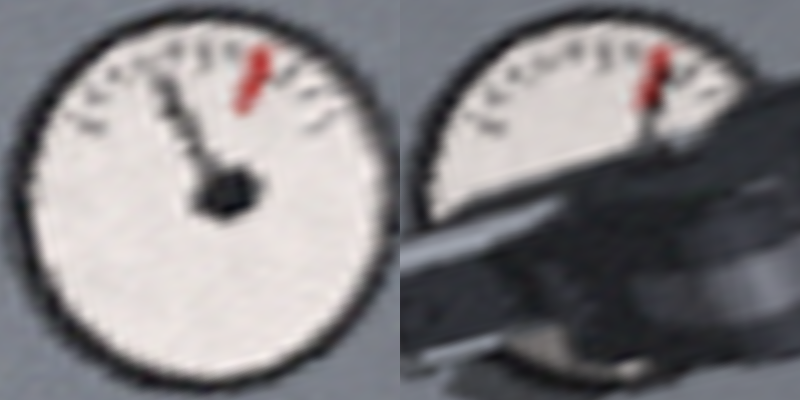

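>>> apply_moves(motion=[[0,-0.15,0,0,1.0],[0,-0.5,0,0,1.0],[0,-1.2,0,0,1.0],[0,-2.4,0,0,1.0],[0,-4.0,0,0,1.0],[0,-5.3,0,0,1.0],[0,-5.8,0,0,1.0],[0,-5.8,0,0,1.0]])

```text
clock: 22.4
eef_pos: [533.3, 372.6, 146.3]
tool_rot: [-1.57, 0.0, -0.979]
force: [-0.1, -0.2, -1.8]
width: 13.2
```

```bash
python3 st.py 3; python3 -c "
from h import *
snap('top','t12.png');snap('side','s12.png')
x,y,yaw=[float(v) for v in (*ctrl.read_state()['eef_pos'][:2],ctrl.read_state()['tool_rot'][2])]
d=np.array([384.4-x,227.0-y]);print(yaw,d,'tx',d@[np.cos(yaw),np.sin(yaw)],'tz',d@[-np.sin(yaw),np.cos(yaw)],'roll',yaw-0.101)"
```

```text
clk 22.55 F [ 0.19 -0.72 -0.45] sd [0.54 0.22 0.38] T [-10.74   2.16  -0.61] mNm P [532.86 372.41 145.45] rot [-1.57  0.   -0.98] tip 76.64741794026288
-0.9790853677229256 [-148.48728903 -145.31226313] tx 37.78384541887302 tz -204.29515374522776 roll -1.0800853677229256
```

View pics/s12.png

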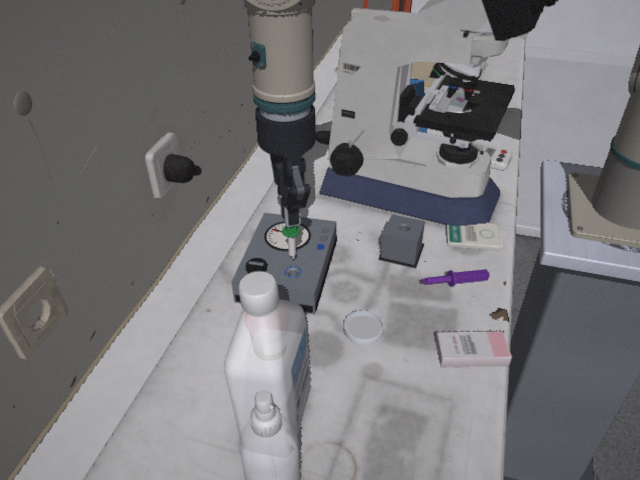

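>>> apply_moves(motion=[[0.3,0,-1.6,-0.1,1.0],[0.9,0,-4.8,-0.26,1.0],[1.7,0,-9.0,-0.43,1.0],[2.5,0,-13.2,-0.6,1.0],[3.1,0,-16.8,-0.77,1.0],[3.5,0,-19.2,-0.93,1.0],[3.78,0,-20.43,-1.04,1.0],[3.78,0,-20.43,-1.08,1.0],[3.78,0,-20.43,-1.08,1.0],[3.78,0,-20.43,-1.08,1.0]])

```text
clock: 23.9
eef_pos: [385.4, 227.7, 145.7]
tool_rot: [-1.571, -0.001, 0.1]
force: [-0.5, -0.3, -0.7]
width: 13.0
```

```bash
cat > avg.py <<'E'
from h import *
import sys
for c in ('top','side'):
    A=np.mean([snap(c)['image'].astype(float) for _ in range(6)],0)
    cv2.imwrite('pics/%s_%s.png'%(c,sys.argv[1]),A[:,:,::-1].round().astype(np.uint8))
st=ctrl.read_state();print(st['clock'],st['eef_pos'],st['tool_rot'],st['force'])
E
python3 avg.py 13; python3 ang2.py top:pics/top_13.png side:pics/side_13.png; python3 ang.py pics/side_13.png
python3 - <<'E'
from dial import *
C=np.array([569.9,289.8]); o=[]
for c in('top','side'):
    q=ctrl.get_image(c); q['image']=cv2.imread('pics/%s_13.png'%c)[:,:,::-1].astype(np.float32); o.append(rectify(q,c=C,k=5,half=40))
cv2.imwrite('pics/dv13.png',np.clip(np.hstack(o)[:,:,::-1]*1.2,0,255).astype(np.uint8))
a=cv2.imread('pics/side_13.png')[130:280,330:480]; cv2.imwrite('pics/c13.png',cv2.resize(a,None,fx=4,fy=4,interpolation=2))
E
```

```text
24.5 [384.74501232 227.1236932  145.81235606] [-1.57077305e+00  2.97787775e-06  1.00921631e-01] [-0.34983411  0.35610619  0.80534733]
top pics/top_13.png face [40.254 41.063] [70.29  70.484] mark ang about face 0.33383916555580606 mark r 28.688741869872935 slope 0.29389116
   hub [42.081 39.633] needle ang 0.31032580643729524 slope -0.26772878 npx 509 rmax 10.545025474510698
side pics/side_13.png face [43.369 41.852] [69.968 70.453] mark ang about face 0.3582653182131871 mark r 26.68194119866227 slope 0.3396049
   hub [47.601 40.158] needle ang 0.29594386379998167 slope 0.3987339 npx 2718 rmax 20.01291152420932
side_13.png 60 needle 0.372 (63) mark 0.000 (0)
side_13.png 72 needle 0.341 (39) mark 0.000 (0)
side_13.png 84 needle 0.339 (65) mark 0.182 (5)
side_13.png 96 needle 0.330 (62) mark 0.243 (32)
side_13.png 108 needle 0.316 (36) mark 0.247 (35)
side_13.png 120 needle 0.342 (69) mark 0.264 (23)
side_13.png 132 needle -0.142 (13) mark 0.260 (48)
side_13.png 144 needle -0.343 (4) mark 0.268 (29)
```

View pics/dv13.png

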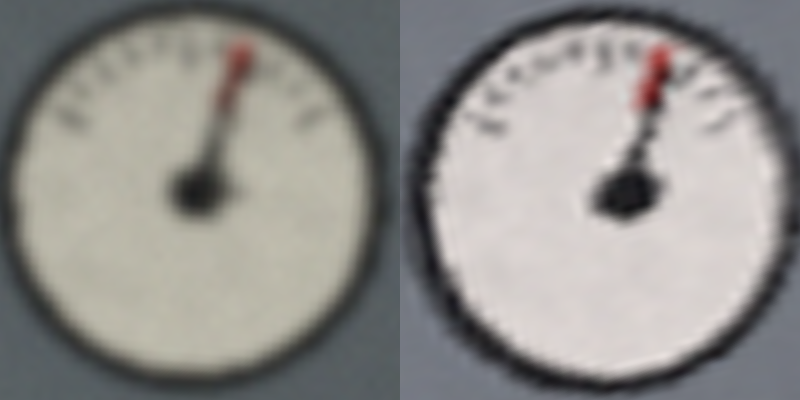

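View pics/c13.png

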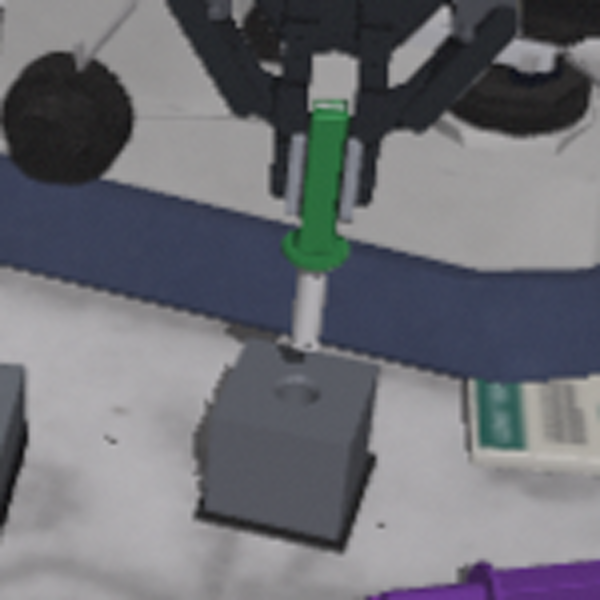

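```bash
cat > ang3.py <<'E'
from dial import *
C=np.array([569.9,289.8]);k=10
def prof(cam,fn,hub,rng,rs):
    q=ctrl.get_image(cam); q['image']=cv2.imread(fn)[:,:,::-1].astype(np.float32); b=rectify(q,c=C,k=k,half=42)
    out=[]
    for r in rs:
        th=np.arange(rng[0],rng[1],0.005); x=(hub[0]+r*np.sin(th))*k; y=(hub[1]-r*np.cos(th))*k
        R=cv2.remap(b,x.astype(np.float32)[None],y.astype(np.float32)[None],cv2.INTER_LINEAR)[0][:,1]
        base=np.interp(th,[th[0],th[-1]],[R[:10].mean(),R[-10:].mean()]); d=np.clip(base-R-4,0,None)
        out.append((d*th).sum()/d.sum())
    r=np.array(rs);o=np.array(out)
    # line fit through points
    X=hub[0]+r*np.sin(o);Y=hub[1]-r*np.cos(o); v=np.polyfit(-Y,X,1)
    print(cam,fn,np.round(o,3),'mean %.3f slope %.3f'%(o.mean(),np.arctan(v[0])))
H=dict(top=(41.24,39.82),side=(46.77,39.78))
for c,f0 in(('top','top1'),('side','side1')):
    prof(c,'pics/%s.png'%f0,H[c],(-1.0,0.0),[9,10,11,12,13,14,15]); prof(c,'pics/%s_13.png'%c,H[c],(-0.2,0.85),[9,10,11,12,13,14,15])
E
python3 ang3.py
```

```text
top pics/top1.png [-0.507 -0.514 -0.5   -0.507 -0.505 -0.495 -0.472] mean -0.500 slope -0.434
top pics/top_13.png [0.382 0.374 0.372 0.363 0.366 0.37  0.369] mean 0.371 slope 0.351
side pics/side1.png [-0.626 -0.62  -0.585 -0.525 -0.531 -0.541 -0.536] mean -0.566 slope -0.369
side pics/side_13.png [0.336 0.342 0.367 0.395 0.394 0.362 0.331] mean 0.361 slope 0.355
```

```bash
python3 st.py 5
```

```text
clk 25.2 F [-0.29 -0.34 -0.31] sd [0.32 0.6  0.49] T [ 0.98  7.39 10.93] mNm P [384.74 227.13 145.8 ] rot [-1.57  0.    0.1 ] tip 77.00095831027436
```

>>> apply_moves(motion=[[-0.03,0.6,0,0,1.0],[-0.03,1.6,0,0,1.0],[-0.03,2.4,0,0,1.0],[-0.03,3.0,0,0,1.0],[-0.03,3.6,0,0,1.0],[-0.03,4.4,0,0,1.0],[-0.03,5.2,0,0,1.0],[-0.03,6.0,0,0,1.0],[-0.03,6.6,0,0,1.0],[-0.03,6.8,0,0,1.0],[-0.03,6.8,0,0,1.0]])

```text
clock: 26.58
eef_pos: [384.5, 227.1, 77.7]
tool_rot: [-1.571, 0.0, 0.101]
force: [-0.5, 1.1, -0.5]
width: 13.2
```

```bash
python3 st.py 3; python3 -c "
from h import *
s=snap('side'); a=s['image'][130:280,330:480,::-1]; cv2.imwrite('pics/c14.png',cv2.resize(a,None,fx=4,fy=4,interpolation=2))"
```

```text
clk 26.725 F [-0.1  -0.24 -0.12] sd [0.53 0.31 0.66] T [-26.96   0.83 -23.72] mNm P [384.58 227.16  77.94] rot [-1.57 -0.    0.1 ] tip 9.143591820836477
```

View pics/c14.png

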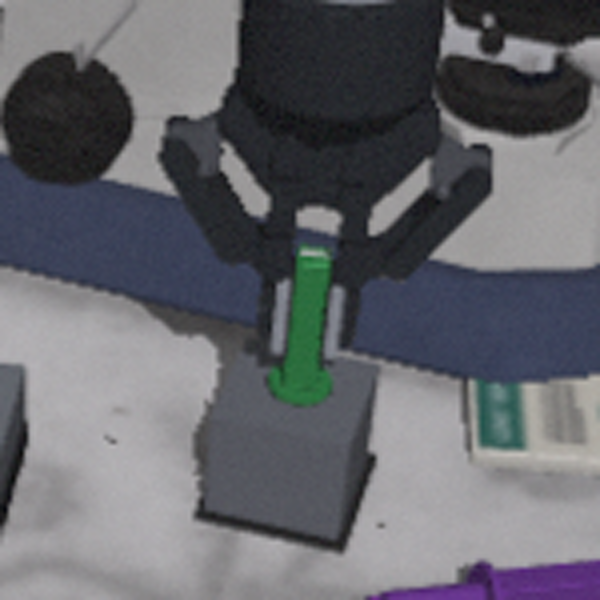

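Nearly seated, about 2 mm to go. I'll lower gently to contact, hold, then open.

>>> apply_moves(motion=[[0,0.08,0,0,1.0],[0,0.16,0,0,1.0],[0,0.22,0,0,1.0],[0,0.24,0,0,1.0],[0,0.24,0,0,1.0]])

```text
clock: 27.4
eef_pos: [384.4, 227.1, 75.8]
tool_rot: [-1.57, -0.0, 0.101]
force: [-1.3, -0.8, 6.6]
width: 12.9
```

```bash
python3 st.py 3
```

```text
clk 27.55 F [-1.02 -0.49  5.83] sd [0.62 0.23 0.28] T [-86.4  232.88  15.6 ] mNm P [384.46 227.11  75.81] rot [-1.57 -0.    0.1 ] tip 7.013486133335817
```

>>> apply_moves(motion=[[0,0.24,0,0,2.0],[0,0.0,0,0,3.5],[0,0,0,0,4.5],[0,0,0,0,4.5],[0,0,0,0,4.5],[0,-0.5,0,0,4.5],[0,-2.0,0,0,4.5],[0,-4.5,0,0,4.5],[0,-7.5,0,0,4.5],[0,-10.0,0,0,4.5],[0,-11.0,0,0,4.5],[0,-11.0,0,0,4.5]])

```text
clock: 29.05
eef_pos: [384.5, 227.3, 185.7]
tool_rot: [-1.57, -0.001, 0.101]
force: [-0.3, -0.1, -0.8]
width: 45.0
```

```bash
python3 avg.py 15; python3 ang3.py >/dev/null; python3 - <<'E'
from dial import *
a=cv2.imread('pics/side_15.png')[130:280,330:480]; cv2.imwrite('pics/c15.png',cv2.resize(a,None,fx=4,fy=4,interpolation=2))
C=np.array([569.9,289.8]); o=[]
for c in('top','side'):
    q=ctrl.get_image(c); q['image']=cv2.imread('pics/%s_15.png'%c)[:,:,::-1].astype(np.float32); o.append(rectify(q,c=C,k=5,half=40))
cv2.imwrite('pics/dv15.png',np.clip(np.hstack(o)[:,:,::-1]*1.2,0,255).astype(np.uint8))
E
```

```text
29.65 [384.45053265 227.04851179 185.28006932] [-1.57090329e+00  1.77268155e-04  1.00879812e-01] [-0.6076238   0.05632455  0.47844877]
```

View pics/c15.png

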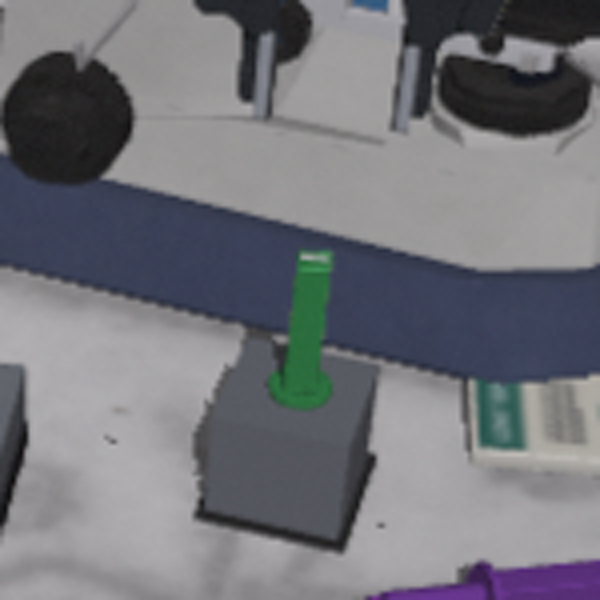

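View pics/dv15.png

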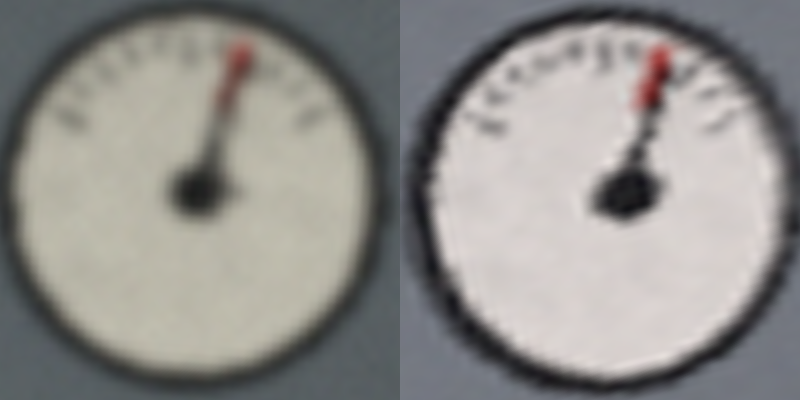

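View pics/top_15.png

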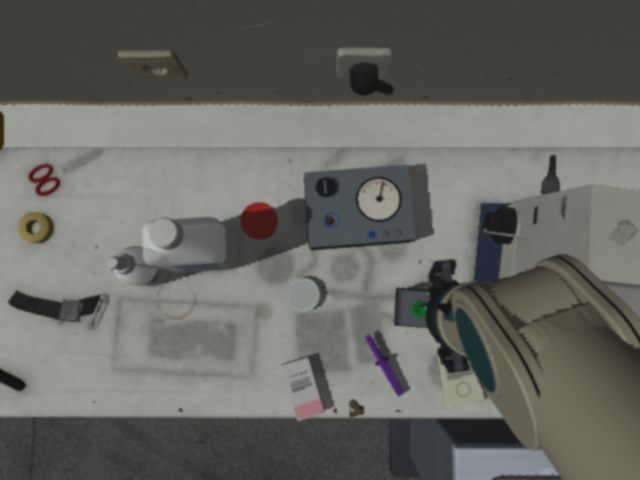

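```bash
python3 -c "
from cell import ctrl
print(ctrl.finish_job()); print(ctrl.read_state()['clock'])"
```

```text
the job is handed in; nothing more can be done
None
the job is handed in; nothing more can be done
```

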